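Shut off a tagged compressed-air outlet in the bench valve box

ROBOT

A 6-joint arm with a two-finger parallel gripper is mounted at the origin on the work surface. World frame = base frame: x ahead of the robot, y to its left, z up, the work surface at z = 0. Lengths are in mm, angles in degrees, forces in N, time in s.
With the tool pointing down it reaches from about 300 to 875 mm from the base axis. Payload 4.2 kg.
Tool frame: the origin (TCP) lies between the finger pads; the fingertips stand 14 mm ahead of it and the grasp point (between the pads) lies 5 mm behind it (arm.finger_overhang is the distance from the TCP to the fingertips, in mm); z points along the fingers, y is the line along which they close (so a half turn about z gives the same grasp; the last joint's range is limited). The gripper opens to 85 mm and grips with 20 to 120 N. Pads are 22 mm wide; open, the fingers measure 114 mm over their backs; the gripper's body (76 mm by 85 mm) begins 54 mm behind the grasp point. The pads swing forward as they close: fully open they stand 13 mm farther back than shut.
Start: joints at [-67.609, 18.312, 89.639, -0, 72.044, -1.146], TCP at [229.626, -527.173, 245.338] pointing down, gripper open.
Joint ranges: [-177.97, 177.97], [-48.28, 115.42], [12.27, 149.76], [-77.06, 257.06], [2.81, 150.46], [-146.56, 146.56]. Speed limits (degrees/s): [147.25, 147.25, 180, 180, 180, 180].

INTERFACE

Orientations are given as [roll, pitch, yaw] about the fixed x, y, z axes, in that order (R = Rz(yaw) Ry(pitch) Rx(roll)).
In Python, from cell import arm, eyes, workorder gives the robot as it stands.
- The arm moves only by the tool step_arm, never from a script. Its argument "series" is a list of rows, each a list of 3 entries, a list of its own where there are three numbers: the shift along the tool's x, y, z in mm, then the turn, a rotation vector about the tool's x, y, z in degrees, then the finger opening in mm, from 0 to 85.4. A call has 1 to 5 rows; each row shifts and turns the commanded pose from where the row before left it, along the tool's axes as they then stand; what a row does not reach is not made up. A row lasts 1/8 s, in which the tool goes at most 62.5 mm and 10.7 degrees, less where a joint would pass 70% of its speed; a pose out of reach is approached as far as the arm can. A call with a gripper value outside its range is refused whole. The fingers move at their own pace and stop on an object; "newtons" is the grip in N (left out, the last holds). Time passes only in rows, so rows that do not move let the fingers close. It gives the time, the measured TCP pose, the force, the opening and the grip force at its end, in the units of the state.
- arm.state(): the state, without advancing time (a new reading comes with each control period).
- eyes.read_camera(name): name is "side" or "top"; returns the picture (420x560x3 uint8, blue, green, red); there is no depth.
- eyes.get_calibration(name): a dict with "camera_matrix" (3x3 intrinsics, pixels), "camera_from_world" (4x4, takes a point from world to camera coordinates). Camera axes: x right, y up, looking along -z (the intrinsics and any distortion apply to the point x, -y, -z); pixel columns grow to the right and rows downward; lengths in mm; the calibration is good to about 2 mm. A picture is of the moment at which its call begins. get_calibration takes no time and is no camera call.
- workorder.close_job(): hands the job in; it is judged then, once.
The state is a dict: "time_s": time; "qpos": joint angles; "joint_vel": joint speeds; "effort": joint torques, N m; "tcp_pos": TCP position; "ee_rot": TCP orientation; "ft_force": force on the tool from outside, world axes, zero at the start; "torque": the same for the moment, N m; "finger_gap": opening from 0.0 (shut) to 1.0 (fully open); "gripper_force": force on a finger pad.
Only numpy, scipy, OpenCV 4.12 (cv2) and the standard library are available. Lean on these libraries where they do the work, as an engineer would, in place of code of your own. Each camera call takes 0.05 s, during which the arm holds its last target. There are 200 camera calls.

TASK

The disc of the air tool is to be changed, so shut off its compressed air at the valve box on the bench: push the box's aluminium cover aside by its turned-up edge as far as it goes, then push the lever of the valve that has the round tag plate on its stem a quarter turn, until it is fully shut and lies across its pipe. Only push with the fingertips: do not lift the cover out of its guides or pick anything up, and leave the other valve and the things on the bench as they are.

Things in the scene. Friction and masses are not known exactly. Their poses are not given: they have to be found in the camera images.
- box: Fixed grey steel valve box, 210 (x) by 550 (y) by 96 mm high; guides on both long edges rise to 104 mm. Origin: centre of its underside on the bench; y along its length, the robot on its -x side, z up. Open at the top in x -82..82, y -258..-2 mm (its frame), roofed at +y. Low end stops (top 100 mm) at y -262 and +266 mm. Outlets stick 80 mm out of the -x wall, 35 mm up.
- cover: Loose aluminium chequer-plate cover, 186 (x) by 262 (y) by 4 mm, about 0.55 kg, on the box's flanges 96 mm above the bench, 2 mm play between the guides. Starts shut or up to 25 mm ajar; slides with dry friction (up to about 8 N) to the box's +y, over the roof, to the end stop. Origin: centre of its underside, axes as the box's: at box y -130 mm shut, +135 mm fully open.
- cover_lip (a point): Centre of the outer (-y) face of the cover's turned-up edge: an upright flange along the cover's -y end, 150 mm long (x), 4 mm thick, its top 28 mm above the cover's underside (124 mm above the bench). This point is 16 mm above the underside. Pushing this face to +y opens the cover.
- tagged_lever (a joint): Angle of the tagged valve's lever, rad: 0 = open, pointing along its pipe to the box's -x; it turns clockwise seen from above to its stop at 1.571, fully shut, pointing to the box's +y. Starts at 0 to 0.3. Stiff (about 0.25 N m), stays where left. Two valves stand under the cover, stems 100 mm apart along the box's y; either may be the tagged one.
- tagged_axis (a point): Point on the upright turning axis of the tagged lever, at the grip's mid-height, 74 mm above the bench (22 mm below the box's top). The stem is at x 35 mm and y -195 or -95 mm in the box's frame. The tagged valve has a flat round aluminium plate, 36 mm across, on top of its stem; the other valve has only a nut there.
- tagged_grip (a point): Centre of the tagged lever's blue grip, 51.5 mm from the axis. The grip is 47 mm long (28 to 75 mm from the axis), 18 mm wide, 12 mm high (68 to 80 mm above the bench). Beside and below it there is free room down to 55 mm above the bench.
- plain_grip (a point): Centre of the grip of the other valve's lever, of the same shape and with no tag plate, open (pointing to the box's -x) or up to 0.1 rad turned; to be left as it is.
- can: Bystander: grey can standing near the box's -y end, 56 mm across, 105 mm high; origin at its underside.
- wrench_grip (a point): Bystander: wrench lying in front of (-x of) the box's roofed half; a point on its handle.
- disc: Bystander: cutting disc 115 mm across, 4 mm thick, lying behind (+x of) the box; origin at its underside.
- rod: Bystander: threaded rod 190 mm long with two nuts, lying behind the box; origin under its middle.
- coupling: Bystander: brass hose coupling 26 mm across, 55 mm high, standing in front of the box next to the outlets; origin at its underside.
- jar: Bystander: glass jar 68 mm across, 85 mm high, standing beyond the box's +y end; origin at its underside.
- grinder: Bystander: angle grinder lying on the bench to the robot's right, 270 mm long, 125 mm wide and 90 mm high; origin under its middle.

How it is judged:
By the outcome, as a careful person would: the job done as asked, in the order asked, and still so for the second after the job is handed in, with the robot touching nothing.
It also fails if it takes over 54 s, if anything falls off the work surface, if the arm or the gripper's body presses on something with over 40 N, if the wrist force passes 120 N, or if a joint passes its speed limit or range.

## Working session

There is one attempt and no reset: what is moved stays moved. The work goes in short steps, Python scripts to look and compute and a tool call to move; the robot and the scene stay as the last step left them, time stands still between calls to the robot, and variables do not carry over. Pictures are saved under pics/ and viewed, at most 10 in all, crops included, and the job is handed in when it is done.

Besides the shell and the picture viewer there is one more tool, called as a command line: name --argument value ..., lists and objects as JSON in quotes. step_arm: Moves the arm, as the interface text tells. Its arguments: {"type":"object","properties":{"series":{"type":"array"},"newtons":{"type":"number"}},"required":["series"]}

```bash
mkdir -p pics
python3 - <<'E'
from cell import arm, eyes
import cv2
for n in ("top","side"):
    cv2.imwrite(f"pics/{n}0.png",cv2.resize(eyes.read_camera(n),(800,600),interpolation=cv2.INTER_CUBIC))
    c=eyes.get_calibration(n);print(n,c)
s=arm.state();print(s["time_s"],s["tcp_pos"],s["ee_rot"],s["ft_force"])
E
```

```text
top {'camera_matrix': array([[498.97337509,   0.        , 279.64848832],
       [  0.        , 498.97337509, 212.42878828],
       [  0.        ,   0.        ,   1.        ]]), 'camera_from_world': array([[-1.17104787e-02, -9.99803306e-01, -1.60066944e-02,
         8.94097277e+00],
       [ 9.98189459e-01, -1.26330597e-02,  5.88065487e-02,
        -5.52670805e+02],
       [-5.89971954e-02, -1.52890607e-02,  9.98141060e-01,
        -1.48002444e+03],
       [ 0.00000000e+00,  0.00000000e+00,  0.00000000e+00,
         1.00000000e+00]])}
side {'camera_matrix': array([[386.58525257,   0.        , 285.9558768 ],
       [  0.        , 386.58525257, 208.0639596 ],
       [  0.        ,   0.        ,   1.        ]]), 'camera_from_world': array([[-7.76583457e-01, -6.29522573e-01, -2.48890362e-02,
         4.13423595e+02],
       [ 3.06056137e-01, -4.11494499e-01,  8.58488158e-01,
        -2.68560992e+02],
       [-5.50679376e-01,  6.59070259e-01,  5.12229068e-01,
        -8.68500037e+02],
       [ 0.00000000e+00,  0.00000000e+00,  0.00000000e+00,
         1.00000000e+00]])}
0.1 [ 229.48559252 -526.78942959  244.55732436] [-1.79909224e+02 -8.11645405e-04  2.35389301e+01] [ 0.23667253 -0.72981116  0.19478194]
```

View pics/top0.png

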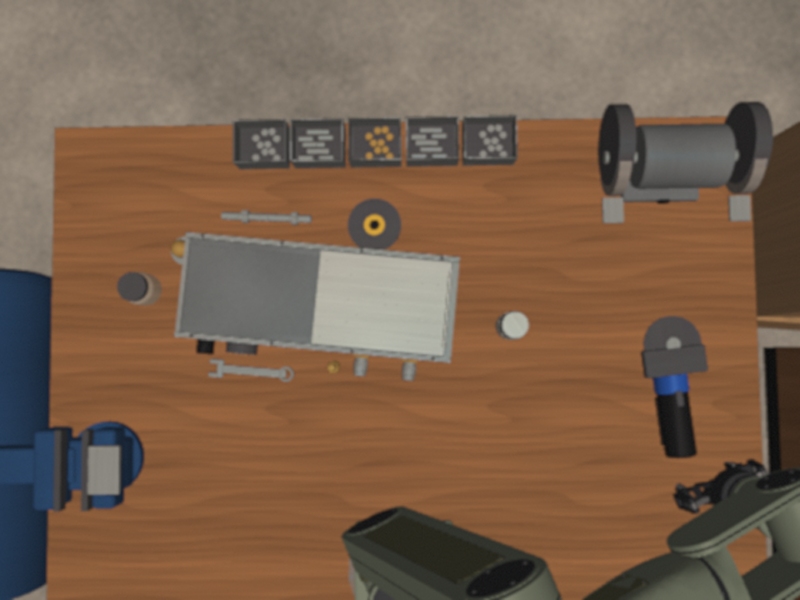

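View pics/side0.png

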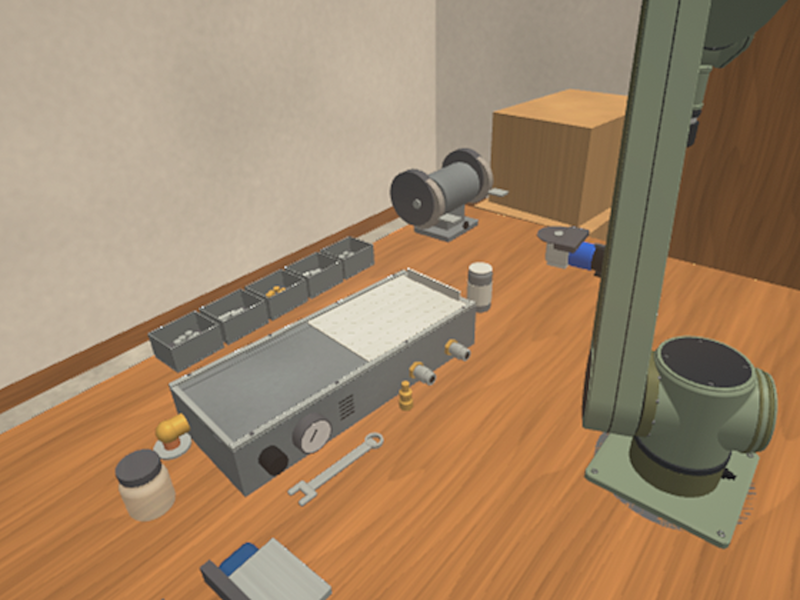

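The top picture shows the box at about columns 178–460 and rows 235–362. The cover is on its right (-y) half and looks almost shut, with its lip near column 450. The can is at (514,325), outlets at (360,366) and (409,371), and the coupling at (333,368). The side view agrees. I'll enlarge a crop to get the box corners.

```bash
cat > h.py <<'E'
import numpy as np, cv2
from cell import arm, eyes
def ray(n,u,v,z):
    c=eyes.get_calibration(n);K=c["camera_matrix"];T=c["camera_from_world"];R=T[:3,:3]
    d=R.T@(np.linalg.inv(K)@[u,v,1]*[1,-1,-1]);o=-R.T@T[:3,3]
    return (o+d*(z-o[2])/d[2])
def proj(n,p):
    c=eyes.get_calibration(n);q=c["camera_from_world"]@np.append(p,1);q=c["camera_matrix"]@(q[:3]*[1,-1,-1]);return q[:2]/q[2]
def crop(n,u0,v0,w,h,s,f):
    cv2.imwrite(f,cv2.resize(eyes.read_camera(n)[v0:v0+h,u0:u0+w],None,fx=s,fy=s,interpolation=cv2.INTER_CUBIC))
E
python3 -c "
from h import *
crop('top',115,155,265,110,3,'pics/top1.png')"
```

```text
(no output)
```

View pics/top1.png

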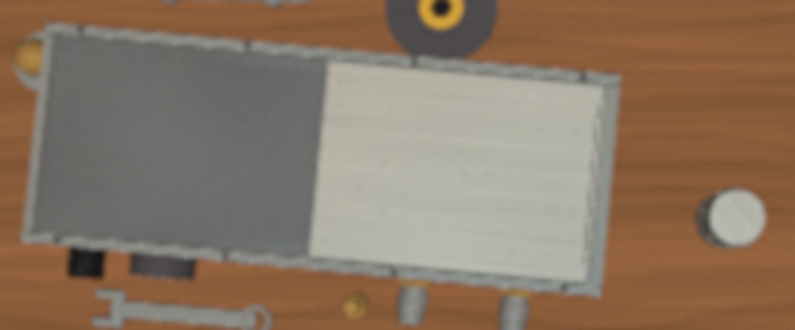

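The crop shows box corners at about (47,26), (619,76), (601,296) and (23,241), the cover's +y edge from (328,62) to (310,256), the lip around (603,86)–(587,280), and the can top at (738,218).

```bash
cat >> h.py <<'E'
def w(u,v,z,n='top'): return ray(n,115+(u-1)/3,155+(v-1)/3,z)
E
python3 - <<'E'
from h import *
P=np.array([w(u,v,102) for u,v in [(47,26),(619,76),(601,296),(23,241)]])[:,:2]
c=P.mean(0); e=P[0]+P[3]-P[1]-P[2]; yaw=np.degrees(np.arctan2(e[1],e[0]))-90
f=P[0]+P[1]-P[2]-P[3]; yaw2=np.degrees(np.arctan2(f[1],f[0]))
print(c,yaw,yaw2,[np.linalg.norm(P[i]-P[(i+1)%4]) for i in range(4)])
a=np.radians(yaw);R=np.array([[np.cos(a),-np.sin(a)],[np.sin(a),np.cos(a)]])
for n,u,v,z in [('coveredge',328,62,100),('coveredge',310,256,100),('lip',604,86,124),('lip',587,280,124),('can',738,218,105)]:
    p=w(u,v,z)[:2];print(n,p,R.T@(p-c))
E
```

```text
[563.09032159 164.71243442] -5.946475266271861 -5.807461289583534 [np.float64(546.0752043766913), np.float64(207.95797656301806), np.float64(547.6244655528998), np.float64(205.46412271274951)]
coveredge [655.64109815 158.20653941] [92.72677754  3.11731302]
coveredge [471.91788465 176.14707299] [-91.86646924   1.92770461]
lip [ 626.37519991 -101.78459139] [  90.55326868 -258.50676224]
lip [446.66230157 -83.23732375] [ -90.11409926 -258.67743531]
can [ 502.68746829 -226.21883314] [ -19.577606   -395.08540594]
```

The box is centred at (563,165) with yaw -5.9°. The measured size is within 5 mm of the given one. The cover is almost shut, with the lip at box y ≈ -259. The can (box y -395) leaves room. Next I'll write a planner helper that only prints rows.

```bash
cat >> h.py <<'E'
from scipy.spatial.transform import Rotation as Ro
C=np.array([563.1,164.7]);YAW=-5.9
a=np.radians(YAW);RB=np.array([[np.cos(a),-np.sin(a)],[np.sin(a),np.cos(a)]])
def b2w(x,y): return C+RB@[x,y]
def plan(wps):
    "wps: (boxx,boxy,tcpz,yawbox of tool x,nrows) -> rows in tool axes"
    s=arm.state();p=np.array(s["tcp_pos"]);e=np.array(s["ee_rot"])
    print("t",round(s["time_s"],2),"box",(RB.T@(p[:2]-C)).round(1),p.round(1),e.round(1),"F",np.round(s["ft_force"],1))
    R=Ro.from_euler('xyz',e,degrees=True)
    for bx,by,z,yb,n in wps:
        q=np.append(b2w(bx,by),z);R1=Ro.from_euler('xyz',[180,0,yb+YAW],degrees=True)
        rv=(R.inv()*R1).as_rotvec()/n;st=(q-p)/n
        for i in range(n):
            print([(R.inv().apply(st)).round(1).tolist(),np.degrees(rv).round(2).tolist()])
            R=R*Ro.from_rotvec(rv)
        p,R=q,R1
E
python3 -c "
from h import *
plan([(0,-300,200,90,10)])"
```

```text
t 0.15 box [-260.8 -722.2] [ 229.5 -526.8  244.7] [-179.9   -0.    23.5] F [-0.7  0.9  0.3]
[[43.5, -23.9, 4.5], [-0.01, -0.0, -6.06]]
[[45.7, -19.2, 4.5], [-0.01, -0.0, -6.06]]
[[47.5, -14.3, 4.5], [-0.01, -0.0, -6.06]]
[[48.8, -9.2, 4.5], [-0.01, -0.0, -6.06]]
[[49.5, -4.0, 4.5], [-0.01, -0.0, -6.06]]
[[49.6, 1.2, 4.5], [-0.01, -0.0, -6.06]]
[[49.2, 6.5, 4.5], [-0.01, -0.0, -6.06]]
[[48.2, 11.6, 4.5], [-0.01, -0.0, -6.06]]
[[46.7, 16.6, 4.5], [-0.01, -0.0, -6.06]]
[[44.7, 21.5, 4.5], [-0.01, -0.0, -6.06]]
```

step_arm --series '[[[43, -24, 4], [0, 0, -6], 0], [[46, -19, 4], [0, 0, -6], 0], [[47, -14, 5], [0, 0, -6], 0], [[49, -9, 5], [0, 0, -6], 0], [[49, -4, 5], [0, 0, -6], 0]]'

```text
time_s: 0.78
tcp_pos: [381.8, -330.6, 222.0]
ee_rot: [-180.0, -0.0, 53.7]
ft_force: [0.5, 0.4, -0.1]
finger_gap: -0.0
gripper_force: 0.0
```

step_arm --series '[[[49, 1, 4], [0, 0, -6], 0], [[49, 6, 4], [0, 0, -6], 0], [[48, 12, 4], [0, 0, -6], 0], [[47, 17, 5], [0, 0, -6], 0], [[0, 0, 0], [0, 0, 0], 0]]'

```text
time_s: 1.4
tcp_pos: [504.1, -173.6, 204.6]
ee_rot: [-179.9, -0.0, 77.8]
ft_force: [0.8, -0.8, -0.0]
finger_gap: 0.001
gripper_force: 0.0
```

```bash
python3 -c "
from h import *
plan([(0,-296,160,90,2),(0,-296,121,90,2)])
crop('side',60,150,330,240,2.4,'pics/side1.png')"
```

```text
t 1.4 box [ -23.9 -342.6] [ 504.1 -173.6  204.6] [-179.9   -0.    77.8] F [ 0.8 -0.8 -0. ]
[[24.5, 9.4, 22.3], [-0.03, -0.02, -3.15]]
[[23.9, 10.7, 22.3], [-0.03, -0.02, -3.15]]
[[0.0, -0.0, 19.5], [0.0, 0.0, 0.0]]
[[0.0, -0.0, 19.5], [0.0, 0.0, 0.0]]
```

View pics/side1.png

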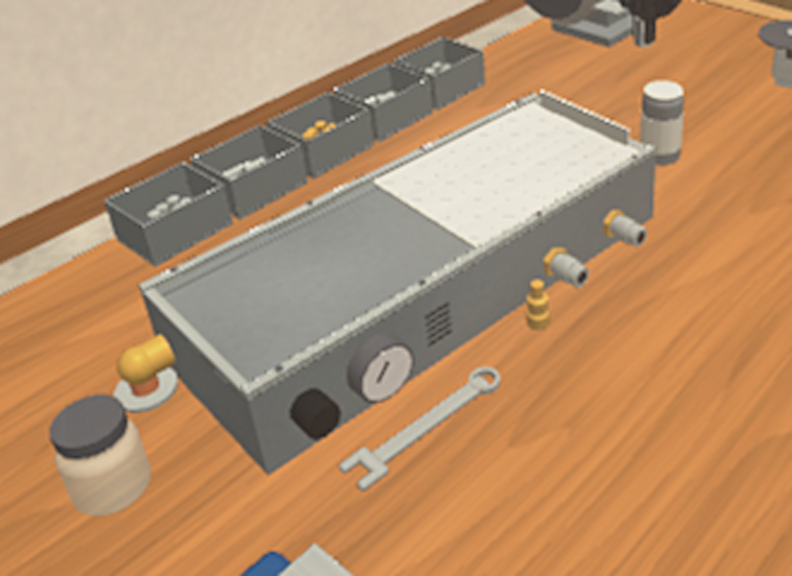

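The crop shows the upright lip from (545,95) to (630,135) at the box's far (-y) end, the can clear at (662,120), and the gripper above and beyond.

step_arm --series '[[[24, 9, 22], [0, 0, -3.1], 0], [[24, 11, 22], [0, 0, -3.1], 0], [[0, 0, 20], [0, 0, 0], 0], [[0, 0, 20], [0, 0, 0], 0], [[0, 0, 0], [0, 0, 0], 0]]'

```text
time_s: 2.08
tcp_pos: [529.9, -133.6, 120.1]
ee_rot: [-179.8, -0.0, 83.6]
ft_force: [0.5, 0.4, 0.8]
finger_gap: -0.003
gripper_force: 0.0
```

```bash
python3 -c "
from h import *
plan([(0,-275,120,90,1),(0,-155,120,90,4)])"
```

```text
t 2.08 box [  -2.4 -300.1] [ 529.9 -133.6  120.1] [-179.8   -0.    83.6] F [0.5 0.4 0.8]
[[25.1, 2.2, 0.1], [-0.22, -0.01, -0.47]]
[[30.0, -0.0, -0.0], [0.0, 0.0, 0.0]]
[[30.0, -0.0, -0.0], [0.0, 0.0, 0.0]]
[[30.0, -0.0, -0.0], [0.0, 0.0, 0.0]]
[[30.0, -0.0, -0.0], [0.0, 0.0, 0.0]]
```

step_arm --series '[[[15, 2, 0], [0, 0, -0.5], 0], [[8, 0, 0], [0, 0, 0], 0], [[8, 0, 0], [0, 0, 0], 0], [[10, 0, 0], [0, 0, 0], 0], [[10, 0, 0], [0, 0, 0], 0]]'

```text
time_s: 2.7
tcp_pos: [539.3, -83.0, 122.2]
ee_rot: [179.9, 0.2, 84.3]
ft_force: [-0.6, -5.7, 2.3]
finger_gap: 0.0
gripper_force: 3.0
```

step_arm --series '[[[12, 0, 0], [0, 0, 0], 0], [[15, 0, 0], [0, 0, 0], 0], [[15, 0, 0], [0, 0, 0], 0], [[15, 0, 0], [0, 0, 0], 0], [[15, 0, 0], [0, 0, 0], 0]]'

```text
time_s: 3.32
tcp_pos: [546.5, -11.3, 122.2]
ee_rot: [179.9, 0.2, 84.3]
ft_force: [0.3, -7.1, 2.1]
finger_gap: 0.0
gripper_force: 3.3
```

```bash
python3 -c "
from h import *
plan([(0,-30,120,90,6)])"
```

```text
t 3.33 box [   1.5 -176.8] [546.5 -11.3 122.2] [179.9   0.2  84.3] F [ 0.3 -7.1  2.1]
[[24.5, -0.2, 0.3], [0.02, 0.03, 0.04]]
[[24.5, -0.2, 0.3], [0.02, 0.03, 0.04]]
[[24.5, -0.2, 0.3], [0.02, 0.03, 0.04]]
[[24.5, -0.2, 0.3], [0.02, 0.03, 0.04]]
[[24.5, -0.2, 0.3], [0.02, 0.03, 0.04]]
[[24.5, -0.2, 0.4], [0.02, 0.03, 0.04]]
```

step_arm --series '[[[18, 0, 0.5], [0, 0, 0], 0], [[18, 0, 0.5], [0, 0, 0], 0], [[18, 0, 0], [0, 0, 0], 0], [[18, 0, 0], [0, 0, 0], 0], [[18, 0, 0], [0, 0, 0], 0]]'

```text
time_s: 3.95
tcp_pos: [555.9, 77.4, 122.1]
ee_rot: [179.8, 0.3, 84.3]
ft_force: [-1.2, -10.3, 8.3]
finger_gap: -0.001
gripper_force: 5.2
```

step_arm --series '[[[15, 0, 0], [0, 0, 0], 0], [[12, 0, 0], [0, 0, 0], 0], [[10, 0, 0], [0, 0, 0], 0], [[8, 0, 0], [0, 0, 0], 0], [[6, 0, 0], [0, 0, 0], 0]]'

```text
time_s: 4.58
tcp_pos: [560.7, 127.8, 122.1]
ee_rot: [179.8, 0.3, 84.4]
ft_force: [-0.0, -10.2, 8.5]
finger_gap: 0.0
gripper_force: 5.4
```

```bash
python3 -c "
from h import *
plan([(0,-8,121,90,6)])
crop('top',115,155,265,110,3,'pics/top2.png')"
```

```text
t 4.58 box [  1.4 -37. ] [560.7 127.8 122.1] [179.8   0.3  84.4] F [ -0.  -10.2   8.5]
[[4.8, -0.2, 0.2], [0.03, 0.05, 0.04]]
[[4.8, -0.2, 0.2], [0.03, 0.05, 0.04]]
[[4.8, -0.2, 0.2], [0.03, 0.05, 0.04]]
[[4.8, -0.2, 0.2], [0.03, 0.05, 0.04]]
[[4.8, -0.2, 0.2], [0.03, 0.05, 0.04]]
[[4.8, -0.2, 0.2], [0.03, 0.05, 0.04]]
```

step_arm --series '[[[6, 0, -0.5], [0, 0, 0], 0], [[6, 0, -0.5], [0, 0, 0], 0], [[5, 0, 0], [0, 0, 0], 0], [[4, 0, 0], [0, 0, 0], 0], [[3, 0, 0], [0, 0, 0], 0]]'

```text
time_s: 5.25
tcp_pos: [562.5, 152.2, 122.1]
ee_rot: [179.9, 0.2, 84.3]
ft_force: [-0.5, -7.1, 3.8]
finger_gap: 0.002
gripper_force: 3.7
```

step_arm --series '[[[2, 0, 0], [0, 0, 0], 0], [[2, 0, 0], [0, 0, 0], 0], [[1, 0, 0], [0, 0, 0], 0]]'

```text
time_s: 5.62
tcp_pos: [563.0, 157.1, 122.1]
ee_rot: [180.0, 0.2, 84.3]
ft_force: [-0.1, -7.6, 3.5]
finger_gap: -0.0
gripper_force: 3.7
```

```bash
python3 -c "
from h import *
plan([])
crop('top',115,155,265,110,3,'pics/top3.png')"
```

```text
t 5.62 box [ 0.7 -7.6] [563.  157.1 122.1] [180.    0.2  84.3] F [-0.1 -7.6  3.5]
```

View pics/top3.png

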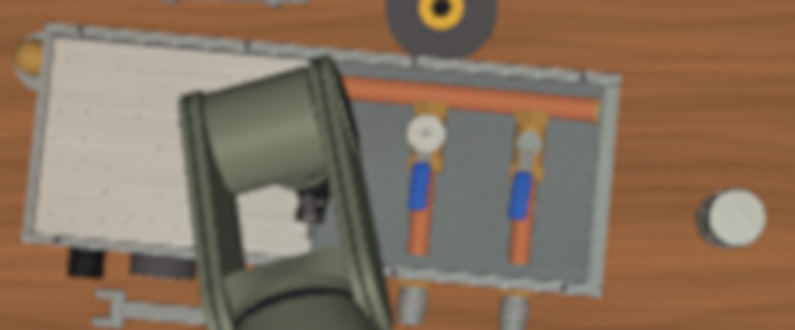

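The cover is nearly at the stop. The round tag plate is at (426,133), the valve nearer the roof (box y -95), with its grip at (421,187). The plain grip is at (520,196). I'll push the cover gently onto its stop.

step_arm --series '[[[1.5, 0, 0], [0, 0, 0], 0], [[1.5, 0, 0], [0, 0, 0], 0], [[1, 0, 0], [0, 0, 0], 0]]'

```text
time_s: 6.05
tcp_pos: [563.1, 158.7, 122.1]
ee_rot: [180.0, 0.5, 84.4]
ft_force: [-1.4, -16.2, 6.2]
finger_gap: -0.0
gripper_force: 8.2
```

step_arm --series '[[[1, 0, 0], [0, 0, 0], 0], [[1, 0, 0], [0, 0, 0], 0], [[1, 0, 0], [0, 0, 0], 0]]'

```text
time_s: 6.42
tcp_pos: [563.1, 158.9, 122.1]
ee_rot: [-180.0, 0.8, 84.4]
ft_force: [-1.0, -24.3, 7.2]
finger_gap: 0.001
gripper_force: 12.6
```

```bash
python3 -c "
from h import *
plan([])
for n,u,v,z in [('tag',426,133,88),('grip',421,187,80),('plain',520,196,80),('nut',530,142,84)]:
    p=w(u,v,z)[:2];print(n,p.round(1),(RB.T@(p-C)).round(1))
"
```

```text
t 6.42 box [ 0.6 -5.8] [563.1 158.9 122.1] [-180.     0.8   84.4] F [ -1.  -24.3   7.2]
tag [587.8  66.4] [ 34.7 -95.2]
grip [536.7  72.2] [-16.7 -94.7]
plain [526.9 -22.5] [ -16.7 -189.9]
nut [578.2 -32.7] [  35.4 -194.8]
```

The cover is hard against its stop: the force rose to 24 N with no more travel. Measured stems are (34.7,-95.2) and (35.4,-194.8), matching the given positions. The tagged lever is at about 0 rad. Next I'll back off, rise, and descend between the two levers.

step_arm --series '[[[-10, 0, 0], [0, 0, 0], 0], [[-15, 0, -15], [0, 0, 0], 0], [[-20, 0, -20], [0, 0, 0], 0], [[-45, 10, 0], [0, 0, 0], 0], [[-40, 10, 0], [0, 0, 0], 0]]'

```text
time_s: 7.05
tcp_pos: [571.0, 33.3, 158.0]
ee_rot: [179.9, -0.0, 84.3]
ft_force: [0.7, -0.8, 0.4]
finger_gap: -0.0
gripper_force: 0.0
```

```bash
python3 -c "
from h import *
plan([(-20,-140,130,90,1),(-20,-140,75,90,3)])"
```

```text
t 7.05 box [  21.4 -129.9] [571.   33.3 158. ] [179.9  -0.   84.3] F [ 0.7 -0.8  0.4]
[[-10.0, -41.5, 27.8], [0.14, -0.03, 0.18]]
[[0.0, -0.0, 18.3], [0.0, 0.0, 0.0]]
[[0.0, -0.0, 18.3], [0.0, 0.0, 0.0]]
[[0.0, -0.0, 18.3], [0.0, 0.0, 0.0]]
```

step_arm --series '[[[-10, -41, 0], [0, 0, 0], 0], [[0, 0, 28], [0, 0, 0], 0], [[0, 0, 20], [0, 0, 0], 0], [[0, 0, 20], [0, 0, 0], 0], [[0, 0, 15], [0, 0, 0], 0]]'

```text
time_s: 7.68
tcp_pos: [529.0, 28.4, 73.4]
ee_rot: [179.9, -0.0, 84.2]
ft_force: [0.2, -0.4, 0.2]
finger_gap: -0.001
gripper_force: 0.0
```

```bash
cat >> h.py <<'E'
def lev(ths,r=52,half=(14.5,10),ext=0):
    "waypoints for tool (fixed yaw 90) behind lever at theta deg"
    o=[]
    for t in ths:
        t=np.radians(t);u=np.array([-np.cos(t),np.sin(t)]);n=np.array([np.sin(t),np.cos(t)])
        p=np.array([35,-95])+r*u-(9+ext+half[0]*abs(n[0])+half[1]*abs(n[1]))*n
        o.append((p[0],p[1],75,90,1))
    return o
E
python3 -c "
from h import *
plan(lev(range(0,100,10)))"
```

```text
t 7.67 box [ -19.9 -139. ] [529.   28.4  73.4] [179.9  -0.   84.2] F [ 0.2 -0.4  0.2]
[[25.0, 2.9, -1.6], [0.05, -0.02, 0.14]]
[[7.0, -2.9, -0.0], [0.0, 0.0, 0.0]]
[[7.8, -1.9, -0.0], [0.0, 0.0, 0.0]]
[[8.6, -0.6, -0.0], [0.0, 0.0, 0.0]]
[[9.1, 1.0, 0.0], [0.0, 0.0, 0.0]]
[[9.3, 2.8, 0.0], [0.0, 0.0, 0.0]]
[[9.0, 4.8, 0.0], [0.0, 0.0, 0.0]]
[[8.2, 6.7, 0.0], [0.0, 0.0, 0.0]]
[[6.9, 8.6, 0.0], [0.0, 0.0, 0.0]]
[[5.1, 10.2, 0.0], [0.0, 0.0, 0.0]]
```

step_arm --series '[[[15, 2, -1], [0, 0, 0], 0], [[9, 1, 0], [0, 0, 0], 0], [[7, -3, 0], [0, 0, 0], 0], [[8, -2, 0], [0, 0, 0], 0], [[8.5, -0.5, 0], [0, 0, 0], 0]]'

```text
time_s: 8.3
tcp_pos: [532.3, 75.3, 75.5]
ee_rot: [179.8, 0.1, 84.3]
ft_force: [-0.2, -7.0, 1.2]
finger_gap: 0.0
gripper_force: 2.6
```

```bash
python3 -c "
from h import *
plan(lev(range(40,100,10)))"
```

```text
t 8.3 box [-21.4 -92.1] [532.3  75.3  75.5] [1.798e+02 1.000e-01 8.430e+01] F [-0.2 -7.   1.2]
[[10.6, -0.0, 0.5], [0.2, 0.11, 0.23]]
[[9.3, 2.8, 0.0], [0.0, 0.0, 0.0]]
[[9.0, 4.8, 0.0], [0.0, 0.0, 0.0]]
[[8.2, 6.7, 0.0], [0.0, 0.0, 0.0]]
[[6.9, 8.6, 0.0], [0.0, 0.0, 0.0]]
[[5.1, 10.2, 0.0], [0.0, 0.0, 0.0]]
```

Contact is made at 7 N, as expected for the stiff lever. I'll continue along the arc.

step_arm --series '[[[10.5, 0, 0], [0, 0, 0], 0], [[9, 3, 0], [0, 0, 0], 0], [[9, 5, 0], [0, 0, 0], 0], [[8, 7, 0], [0, 0, 0], 0]]'

```text
time_s: 8.8
tcp_pos: [548.3, 110.0, 74.7]
ee_rot: [-179.8, 0.2, 84.3]
ft_force: [-2.5, -6.0, 0.5]
finger_gap: -0.0
gripper_force: 2.6
```

```bash
python3 -c "
from h import *
plan(lev([80,90,92]))"
```

```text
t 8.8 box [ -9.1 -55.9] [548.3 110.   74.7] [-179.8    0.2   84.3] F [-2.5 -6.   0.5]
[[7.8, 10.4, -0.4], [-0.16, 0.18, 0.21]]
[[5.1, 10.2, 0.0], [0.0, 0.0, 0.0]]
[[0.8, 1.5, 0.0], [0.0, 0.0, 0.0]]
```

step_arm --series '[[[7, 10, 0], [0, 0, 0], 0], [[4, 9, 0], [0, 0, 0], 0], [[0, 3, 0], [0, 0, 0], 0]]'

```text
time_s: 9.18
tcp_pos: [571.2, 119.8, 74.4]
ee_rot: [-179.8, 0.0, 84.3]
ft_force: [-4.1, -0.7, 1.9]
finger_gap: -0.002
gripper_force: 2.4
```

step_arm --series '[[[0, 2, 0], [0, 0, 0], 0], [[0, 1.5, 0], [0, 0, 0], 0]]'

```text
time_s: 9.43
tcp_pos: [573.2, 119.9, 74.3]
ee_rot: [-179.6, -0.0, 84.2]
ft_force: [-11.7, 3.2, 6.0]
finger_gap: -0.002
gripper_force: 5.7
```

```bash
python3 -c "
from h import *
plan([])"
```

```text
t 9.43 box [ 14.7 -43.5] [573.2 119.9  74.3] [-179.6   -0.    84.2] F [-11.7   3.2   6. ]
```

step_arm --series '[[[0, 1.5, 0], [0, 0, 0], 0], [[0, 1.5, 0], [0, 0, 0], 0], [[0, 0, 0], [0, 0, 0], 0]]'

```text
time_s: 9.8
tcp_pos: [573.4, 119.9, 74.3]
ee_rot: [-179.3, 0.0, 84.2]
ft_force: [-15.9, 3.6, 9.4]
finger_gap: -0.001
gripper_force: 8.2
```

step_arm --series '[[[0, 1, 0], [0, 0, 0], 0], [[0, 0, 0], [0, 0, 0], 0]]'

```text
time_s: 10.05
tcp_pos: [573.5, 119.8, 74.3]
ee_rot: [-179.2, 0.0, 84.2]
ft_force: [-17.7, 3.8, 10.7]
finger_gap: -0.002
gripper_force: 9.4
```

The lever is on its stop: the force is rising with no motion. I'll back off to -x, rise, and swing away toward the robot to get a clear view.

step_arm --series '[[[0, -12, 0], [0, 0, 0], 0], [[-10, -8, 0], [0, 0, 0], 0], [[0, 0, -30], [0, 0, 0], 0], [[0, 0, -45], [0, 0, 0], 0], [[0, 0, -45], [0, 0, 0], 0]]'

```text
time_s: 10.68
tcp_pos: [559.7, 110.1, 195.8]
ee_rot: [179.9, -0.0, 84.2]
ft_force: [1.3, 0.0, -0.2]
finger_gap: -0.0
gripper_force: 0.0
```

step_arm --series '[[[-50, 0, 0], [0, 0, 0], 0], [[-55, 0, 0], [0, 0, 0], 0], [[-55, 0, 0], [0, 0, 0], 0], [[-55, 0, 0], [0, 0, 0], 0], [[-55, 0, 0], [0, 0, 0], 0]]'

```text
time_s: 11.3
tcp_pos: [532.2, -160.5, 194.8]
ee_rot: [179.8, 0.1, 84.2]
ft_force: [0.6, -0.2, 0.3]
finger_gap: -0.001
gripper_force: 0.0
```

```bash
python3 -c "
from h import *
plan([])
crop('top',115,155,265,110,3,'pics/top4.png')"
```

```text
t 11.3 box [   2.6 -326.6] [ 532.2 -160.5  194.8] [1.798e+02 1.000e-01 8.420e+01] F [ 0.6 -0.2  0.3]
```

View pics/top4.png

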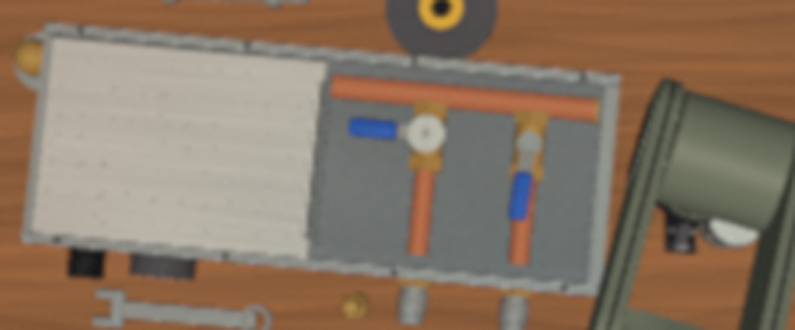

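The tagged grip at (372,128) now lies along the box, across its pipe. The plain lever is unchanged at (520,196), the cover is fully open at the left end, and the wrench, coupling and disc are where they were. The gripper is clear of everything, so I'm handing in.

```bash
python3 -c "
from cell import workorder
print(workorder.close_job())"
```

```text
the job is handed in; nothing more can be done
None
```

The cover is pushed fully open against its stop, the tagged valve's lever is turned to its stop and lies across its pipe, and the job was handed in at about 11 s with the robot touching nothing; the judge's verdict was not shown.

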